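# Stack the column in the bracing stand and open the seal paste jar

## Robot

A 6-joint arm with a two-finger parallel gripper is mounted at the origin on the work surface. World frame = base frame: x ahead of the robot, y to its left, z up, the work surface at z = 0. Lengths are in m, angles in rad, forces in N, time in s.
With the tool pointing down it reaches from about 0.35 to 0.875 m from the base axis. Payload 15.5 kg.
Tool frame: the origin (TCP) lies between the finger pads; the fingertips stand 25 mm ahead of it and the grasp point (between the pads) lies 6 mm ahead of it (env.nose_length is the distance from the TCP to the fingertips, in m); x points along the fingers, z is the direction in which the jaws open and shut, and the axes are right-handed (so a half turn about x gives the same grasp; the last joint's range is limited). The gripper opens to 85 mm and grips with 20 to 120 N. Pads are 22 mm wide; open, the fingers measure 114 mm over their backs; the gripper's body (76 mm by 85 mm) begins 54 mm behind the grasp point. The pads swing forward as they close: fully open they stand 13 mm farther back than shut.
Start: joints at [-1.26, 0.494, 1.345, -0, 1.302, -0.096], TCP at [0.247, -0.574, 0.256] pointing down, gripper open.
Joint ranges: [-2.91, 2.91], [-0.82, 2.16], [0.22, 2.67], [-1.22, 4.37], [0.12, 2.79], [-3.08, 3.08]. Speed limits (rad/s): [1.89, 1.89, 2.57, 3.01, 3.01, 3.01].

## Interface

Orientations are given as a unit quaternion [x, y, z, w].
In Python, from workcell import env gives the robot as it stands.
- The arm moves only by the tool play_rows, never from a script. Its arguments are lists of equal length, an entry for each row: "fingers": the finger opening in mm, from 0 to 85.4; "travel": the shift along the tool's x, y, z in mm, a list of three; "rot": the turn, a rotation vector about the tool's x, y, z in degrees, a list of three. A call has 1 to 12 rows; each row is the pose to reach, as a shift and turn from the pose commanded when the call began, along the tool's axes at that moment; what a row does not reach only later rows make up. A row lasts 1/12 s, in which the tool goes at most 41.7 mm and 7.16 degrees, less where a joint would pass 70% of its speed; a pose out of reach is approached as far as the arm can. A call with a gripper value outside its range is refused whole. The fingers move at their own pace and stop on an object; "squeeze" is the grip in N (left out, the last holds). Time passes only in rows, so rows that repeat a pose let the fingers close. It gives the time, the measured TCP pose, the force and the opening at its end, in the units of the state.
- env.read_state(): the state, without advancing time (a new reading comes with each control period).
- env.get_image(name): name is "scene" or "side" or "wrist"; returns (picture, depth): 420x560x3 uint8, red, green, blue; 420x560 float32, m along the optical axis (not along the pixel's ray), 0 where there is no reading.
- env.camera_model(name): a dict with "camera_matrix" (3x3 intrinsics, pixels), "k1" (the pictures are not rectified: a ray, as slopes to the right and down, at radius r is drawn at 1 + k1 r^2 times it, then the intrinsics apply), "world_from_camera" (4x4, takes a point from camera to world coordinates); the wrist camera has in their place "hand_eye" (4x4, takes a point from camera to tool coordinates, whose origin is the TCP and whose axes are the tool frame's). Camera axes: x right, y down, z forward; pixel columns grow to the right and rows downward; lengths in m; the calibration is good to about 2 mm. A picture is of the moment at which its call begins: read the wrist's pose just before it. camera_model takes no time and is no camera call.
- env.job_done(): hands the job in, once; it reports no verdict.
Trained networks look in the newest picture that a camera, given by its name, has taken for a name from the list of things; names that differ only in an ending like _2 or _b are one class to them, and where a whole thing is asked for, a point or a joint stands for the part that bears it (a point fixed in the world has none). Each returns a list of dicts, best first, with "conf" (0 to 1); they miss things now and then, are a little off and sometimes report something else, mostly with a low value. They report only what shows in the picture. A call takes as long as a camera call. They do not tell look-alikes from the thing itself.
- env.spot_in(camera, target): "centre" ([column, row] in pixels, amid what is visible of it).
- env.silhouettes(camera, target): "mask" (420x560 bool, what is visible of it) and "centre" ([column, row] in pixels, amid what is visible of it).
The state is a dict: "clock": time; "qpos": joint angles; "joint_velocities": joint speeds; "effort": joint torques, N m; "position": TCP position; "eef_rot": TCP orientation; "ft_force": force on the tool from outside, world axes, zero at the start; "wrist_torque": the same for the moment, N m; "gripper_width": opening from 0.0 (shut) to 1.0 (fully open).
Only numpy, scipy, OpenCV 4.12 (cv2) and the standard library are available. Lean on these libraries where they do the work, as an engineer would, in place of code of your own. Each camera call takes 0.05 s, during which the arm holds its last target.

## Task

The square seal paste jar is too tight to open unless it is braced, so use the two-walled aluminium stand: lay the closed flat case that stands on the counter squarely on top of the identical case already in the stand and let go of it, then set the square jar squarely on top of the two and let go, so that its cap stands clear of the walls. Then twist the cap anticlockwise as seen from above until its threads disengage, stop there rather than wrench it on against the stop, lift it straight up and finish while holding the cap level, one to three centimetres above the neck of the jar, without letting go. The jar and both cases stay upright in the stand, and the other things on the counter stay where they are.

Things in the scene. Friction and masses are not known exactly. Their poses are not given: they have to be found in the camera images.
- brace: Aluminium bracing stand, fixed; place and yaw vary. Base plate 120 x 110 x 6 mm, origin under its centre, z up. Two parallel walls, 64 mm long along its x, inner faces 66 mm apart (its y = +-33 mm), 76 mm high, with lips flaring outward to 88 mm. Open at both ends (+-x).
- brace_mouth (a point): Centre of the channel between the walls, level with their tops, 76 mm above the counter. Things 60 mm wide are lowered in here with the fingers at the open ends, closing along the stand's x. A square thing in the channel can turn only about 6 degrees.
- lower_case: Closed flat square wooden case 60 x 60 x 25 mm, loose, already lying in the stand on its 6 mm plate. Origin at the centre of its underside, x and y along its sides, z up.
- case: Identical closed flat square wooden case 60 x 60 x 25 mm, about 120 g, loose on the counter to one side of the stand. Origin at the centre of its underside, x and y along its sides, z up; may be gripped across either pair of sides.
- jar: Square white porcelain jar, about 0.4 kg, loose on the counter on the other side of the stand. Body 60 x 60 mm, 50 mm tall to the flat shoulder; origin at the centre of its underside, x and y along its sides, z up; may be gripped by its body across either pair of sides.
- jar_neck (a point): Top of the jar's round neck, 68 mm above the jar's origin, hidden in the cap. The neck carries three thread flanges, and a spring-loaded seal disc that pushes the cap up with some 25 N.
- cap: Round dark wooden ribbed cap, 54 mm in diameter, 26 mm tall, about 70 g, screwed on the jar. Origin at the centre of its lower rim, z up. Screwed on, the origin is 52 mm above the jar's origin (2 mm above the shoulder) and its x is along the jar's x. Keep the fingertips above the shoulder when turning: the jar's corners reach out further than the cap.
- cap_top (a point): Centre of the cap's top, 26 mm above its rim. Turned anticlockwise from above (+ about z) the cap rises 3 mm; the threads let go at about 1.2 rad (70 deg), and the seal then lifts it to 6 mm above its screwed-on height; a stop is met at about 1.6 rad (92 deg). Turning takes about 0.5 N m: grip its sides with 40 N or more.
- brush_pot: Bystander: blue-and-white porcelain brush pot, 80 mm across, 115 mm tall, brushes to 200 mm. Origin at the centre of its underside.
- soapstone_seal: Bystander: tall carved soapstone seal, 34 x 34 x 118 mm, standing. Origin at the centre of its underside.
- grinding_slab: Bystander: black stone grinding slab with a raised rim, 80 x 110 x 18 mm. Origin at the centre of its underside.
- tray: Bystander: shallow aluminium tray, 160 x 220 x 20 mm. Origin at the centre of its underside.
- round_dish: Bystander: round white jar, 56 mm across, 45 mm tall. Origin at the centre of its underside.
- seal_blank: Bystander: stone seal blank lying down, 60 x 25 x 25 mm. Origin at the centre of its underside.
- brush: Bystander: flat brush lying on the counter, 170 mm long. Origin at its underside.
Not all that is in view belongs to the job. Of the things that look like the cap, the middle-sized one is meant.

How it is judged:
By the outcome, as a careful person would: the job done as asked, in the order asked, and still so for the second after the job is handed in, while the arm keeps its last pose, push and grip.
It also fails if it takes over 66 s, if anything falls off the work surface, if the arm or the gripper's body presses on something with over 40 N, if the wrist force passes 120 N, or if a joint passes its speed limit or range.

## Working session

There is one attempt and no reset: what is moved stays moved. The work goes in short steps, Python scripts to look and compute and a tool call to move; the robot and the scene stay as the last step left them, time stands still between calls to the robot, and variables do not carry over. Pictures are saved under pics/ and viewed, and the job is handed in when it is done.

Besides the shell and the picture viewer there is one more tool, called after "Emit:" by a JSON object that holds its "api" and its "payload", one argument or row to a line. play_rows: Moves the arm, as the interface text tells. Its arguments: {"type":"object","properties":{"fingers":{"type":"array","items":{"type":"number"}},"travel":{"type":"array","items":{"type":"array","items":{"type":"number"}}},"rot":{"type":"array","items":{"type":"array","items":{"type":"number"}}},"squeeze":{"type":"number"}},"required":["fingers","travel","rot"]}

```bash
ls; mkdir -p pics; cat > h.py <<'E'
import numpy as np, cv2
from workcell import env
from scipy.spatial.transform import Rotation as R
def T_of(cam,st=None):
    m=env.camera_model(cam)
    if 'world_from_camera' in m: return np.array(m['world_from_camera']),m
    T=np.eye(4);T[:3,:3]=R.from_quat(st['eef_rot']).as_matrix();T[:3,3]=st['position']
    return T@np.array(m['hand_eye']),m
def cloud(cam,depth,st=None):
    T,m=T_of(cam,st);K=np.array(m['camera_matrix'])
    h,w=depth.shape
    u,v=np.meshgrid(np.arange(w),np.arange(h))
    pts=np.stack([u,v],-1).reshape(-1,1,2).astype(float)
    n=cv2.undistortPoints(pts,K,np.array([m['k1'],0,0,0,0.])).reshape(h,w,2)
    P=np.concatenate([n*depth[...,None],depth[...,None]],-1)
    W=P@T[:3,:3].T+T[:3,3]
    W[depth<=0]=np.nan
    return W
def proj(cam,X,st=None):
    T,m=T_of(cam,st);Ti=np.linalg.inv(T)
    r,_=cv2.Rodrigues(Ti[:3,:3])
    return cv2.projectPoints(np.array(X,float).reshape(-1,1,3),r,Ti[:3,3],np.array(m['camera_matrix']),np.array([m['k1'],0,0,0,0.]))[0].reshape(-1,2)
def shot(cam,name):
    st=env.read_state();im,d=env.get_image(cam)
    cv2.imwrite(f'pics/{name}.png',im[...,::-1]);np.savez(f'/tmp/{name}.npz',im=im,d=d,p=st['position'],q=st['eef_rot'])
    return im,d,st
E
python3 - <<'E'
from h import *
print(env.read_state())
for c in ['scene','side','wrist']:
    shot(c,c+'0'); m=env.camera_model(c); print(c,m)
    for t in (['case','lower_case','jar','cap','brace'] if c!='wrist' else []):
        print(t,[(np.round(x['centre']),round(x['conf'],2)) for x in env.spot_in(c,t)])
E
```

```text
pics
{'clock': 0.0, 'qpos': array([-1.26050984e+00,  4.94156639e-01,  1.34616038e+00,  7.34014153e-06,
        1.30251239e+00, -9.54820187e-02]), 'joint_velocities': array([ 0.00043113, -0.00105659, -0.00021089, -0.00029361, -0.00045073,
        0.00044971]), 'effort': array([-2.06209574e-03, -8.82157445e+01, -3.83872604e+01, -2.49715422e-04,
        1.00203103e-02, -3.98157420e-05]), 'position': array([ 0.24661154, -0.57390973,  0.25570684]), 'eef_rot': array([ 0.38927383,  0.59083086, -0.38872141,  0.5901529 ]), 'ft_force': array([ 0.52720496, -0.3705718 ,  0.14314534]), 'wrist_torque': array([-0.03136144, -0.02602184,  0.02272707]), 'gripper_width': 1.003987207545971}
scene {'camera_matrix': array([[486.06270337,   0.        , 276.19412463],
       [  0.        , 486.06270337, 218.00265233],
       [  0.        ,   0.        ,   1.        ]]), 'k1': -0.14478085234817803, 'world_from_camera': array([[ 0.87642444,  0.3894194 , -0.28325382,  0.92406753],
       [ 0.48131822, -0.72626271,  0.49079042, -0.62510547],
       [-0.01459338, -0.56647595, -0.82394905,  1.03972632],
       [ 
[... 808 characters left out ...]
28., 255.]), 0.59)]
lower_case []
jar [(array([352., 230.]), 0.77), (array([355., 221.]), 0.33)]
cap [(array([353., 219.]), 0.66)]
brace []
wrist {'camera_matrix': array([[375.24082635,   0.        , 276.76445157],
       [  0.        , 375.24082635, 207.38152277],
       [  0.        ,   0.        ,   1.        ]]), 'k1': -0.10097630023767593, 'hand_eye': array([[ 8.04018413e-05, -2.74454139e-01,  9.61600187e-01,
        -1.16766350e-01],
       [ 1.30449929e-03, -9.61599343e-01, -2.74454007e-01,
         6.88237354e-02],
       [ 9.99999146e-01,  1.27647336e-03,  2.80710870e-04,
         4.62867693e-04],
       [ 0.00000000e+00,  0.00000000e+00,  0.00000000e+00,
         1.00000000e+00]])}
```

View pics/scene0.png

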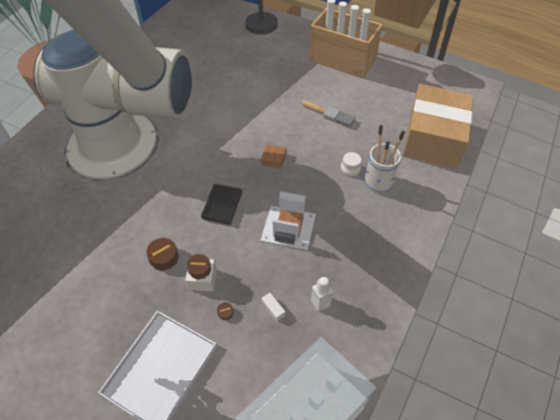

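View pics/side0.png

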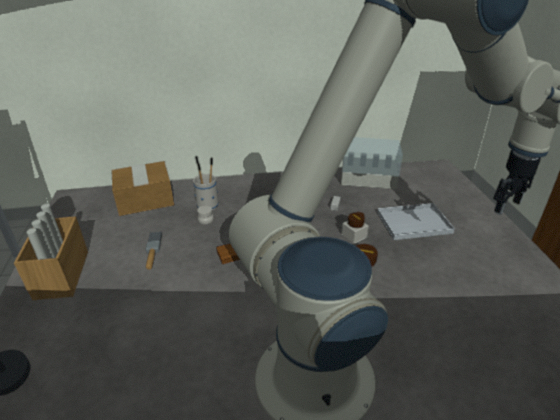

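View pics/wrist0.png

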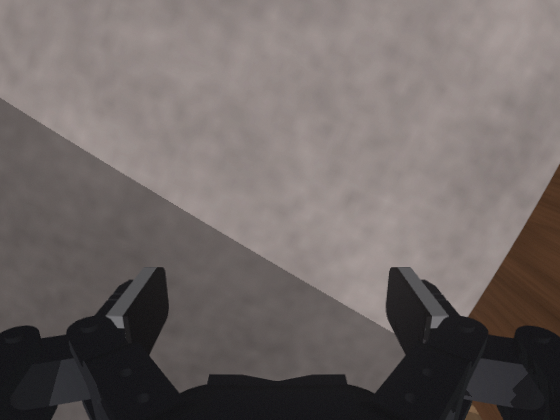

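```bash
python3 - <<'E'
import cv2
a=cv2.imread('pics/scene0.png')[130:370,120:340];cv2.imwrite('pics/crop0.png',cv2.resize(a,None,fx=2.5,fy=2.5,interpolation=2))
E
```

```text
(no output)
```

View pics/crop0.png

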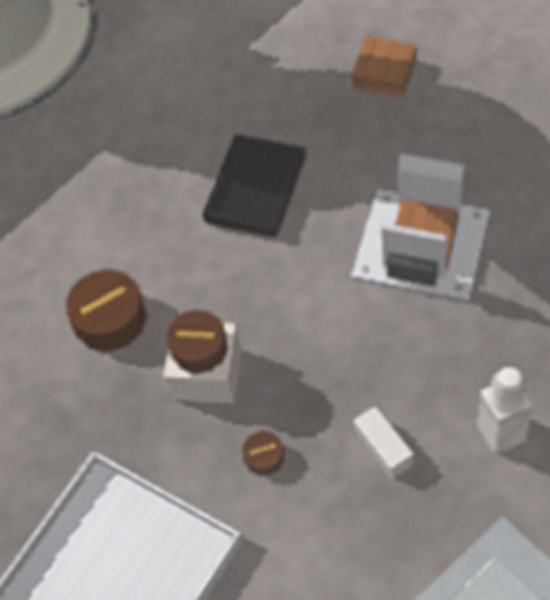

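The scene picture shows the case at (274,157), the stand with the lower case at (290,222), and the jar at (200,275). Three things could be taken for the cap: a large one at (162,253), the middle one on the jar at (198,266), and a small one at (225,311). I choose the one on the jar. Next I measure the poses from depth.

```bash
python3 - <<'E'
from h import *
z=np.load('/tmp/scene0.npz');W=cloud('scene',z['d'])
def rect(box,lo,hi):
    (a,b,c,d)=box;P=W[b:d,a:c].reshape(-1,3);P=P[(P[:,2]>lo)&(P[:,2]<hi)]
    r=cv2.minAreaRect((P[:,:2]*1000).astype(np.float32));print(len(P),'z',np.round(np.percentile(P[:,2],[5,50,95]),4),'c',np.round(r[0],1),'sz',np.round(r[1],1),'ang',round(r[2],1))
print('table',np.nanmedian(W[180:200,330:345,2]))
print('case');rect((255,138,295,175),.018,.035)
print('brace walls');rect((260,185,320,252),.068,.085)
print('plate');rect((255,185,320,252),.002,.012)
print('lower');rect((275,200,305,235),.022,.038)
print('cap');rect((180,248,214,280),.070,.095)
print('jar shoulder');rect((180,248,220,300),.045,.056)
print('jar all');rect((180,248,220,300),.01,.056)
for n,b in dict(slab=(195,175,245,230),seal=(305,270,335,315),pot=(360,140,405,195),blank=(255,285,290,325),dish=(335,148,365,178),small=(213,300,237,322),big=(140,235,182,272),tray=(95,305,220,418),brush=(300,98,356,128)).items(): print(n);rect(b,.008,.25)
E
```

```text
table -0.0014354533831160143
case
371 z [0.0199 0.0234 0.027 ] c [463.3 167.1] sz [60.2 64.6] ang 14.6
brace walls
212 z [0.0687 0.0772 0.0844] c [609.4 -16. ] sz [63.5 91.3] ang 15.8
plate
1005 z [0.0022 0.005  0.0093] c [589.9   9.4] sz [167.7 209.4] ang 29.5
lower
413 z [0.0261 0.0304 0.0368] c [613.5 -21. ] sz [62.5 83.5] ang 18.7
cap
422 z [0.074  0.0781 0.0812] c [ 497.4 -247.8] sz [54.9 52.9] ang 26.1
jar shoulder
207 z [0.046  0.0499 0.0546] c [ 496.9 -247. ] sz [61.8 60.8] ang 25.6
jar all
444 z [0.0129 0.0433 0.0532] c [ 497.  -247.6] sz [62.1 61.7] ang 25.8
slab
1023 z [0.0087 0.0125 0.0186] c [421.8 -39.3] sz [ 82.4 114.1] ang 13.9
seal
499 z [0.0153 0.0723 0.1151] c [ 772.8 -168.8] sz [35.2 34.8] ang 51.9
pot
1399 z [0.0181 0.0825 0.1444] c [770.3 275. ] sz [172.  113.9] ang 53.3
blank
325 z [0.0129 0.024  0.0274] c [ 684.1 -232.7] sz [25.7 60.9] ang 65.4
dish
382 z [0.0116 0.0407 0.0465] c [669.  234.2] sz [52.9 51.9] ang 74.3
small
220 z [0.0117 0.0174 0.0209] c [ 590.9 -294.1] sz [34.6 37.1] ang 31.0
big
790 z [0.0142 0.0352 0.0388] c [ 377.2 -242.8] sz [73.3 74.9] ang 51.0
tray
844 z [0.0088 0.0176 0.0217] c [ 536.1 -441.1] sz [301.4 163. ] ang 89.6
brush
443 z [0.0095 0.0166 0.0212] c [517.8 403.9] sz [ 46.1 169.8] ang 89.6
```

```bash
cat >> h.py <<'E'
def target(p,yaw):
    a=np.radians(yaw);x=np.array([0,0,-1.]);z=np.array([np.cos(a),np.sin(a),0]);y=np.cross(z,x)
    return np.array(p,float)/1000,np.stack([x,y,z],1)
def go(p,yaw,base=None):
    """p TCP mm, yaw deg of tool z. relative to measured pose (or base)"""
    st=env.read_state()
    p0,R0=(st['position'],R.from_quat(st['eef_rot']).as_matrix()) if base is None else target(*base)
    pt,Rt=target(p,yaw)
    tr=R0.T@(pt-p0)*1000; rv=R.from_matrix(R0.T@Rt).as_rotvec(degrees=True)
    print('pos',np.round(st['position']*1000,1),'travel',np.round(tr,1),'rot',np.round(rv,1))
def where():
    st=env.read_state();M=R.from_quat(st['eef_rot']).as_matrix()
    print('t',round(st['clock'],2),'pos',np.round(st['position']*1000,1),'yaw',round(np.degrees(np.arctan2(M[1,2],M[0,2])),2),'xax',np.round(M[:,0],3),'q',np.round(st['qpos'],3),'F',np.round(st['ft_force'],1),'M',np.round(st['wrist_torque'],2),'w',round(st['gripper_width']*85.4,1))
E
python3 - <<'E'
from h import *
where()
for y in (15.8,-164.2): go((595,0,250),y)
E
```

```text
t 0.65 pos [ 246.7 -574.2  256.3] yaw -66.75 xax [ 0. -0. -1.] q [-1.26   0.494  1.346  0.     1.302 -0.096] F [-0.6  0.7  0.3] M [ 0.05  0.   -0.02] w 85.4
pos [ 246.7 -574.2  256.3] travel [   6.3  546.7 -390.1] rot [-82.5   0.    0. ]
pos [ 246.7 -574.2  256.3] travel [   6.3  546.7 -390.1] rot [97.5  0.  -0. ]
```

Emit:
{"api": "play_rows", "payload": {
  "fingers": [85, 85, 85, 85, 85, 85, 85, 85, 85, 85, 85, 85],
  "travel": [
    [0, 41, -29],
    [0, 82, -58],
    [0, 123, -87],
    [0, 154, -110],
    [0, 185, -133],
    [0, 220, -158],
    [0, 251, -180],
    [0, 285, -204],
    [0, 320, -228],
    [0, 350, -250],
    [0, 385, -275],
    [0, 415, -296]
  ],
  "rot": [
    [-7, 0, 0],
    [-14, 0, 0],
    [-21, 0, 0],
    [-28, 0, 0],
    [-35, 0, 0],
    [-42, 0, 0],
    [-49, 0, 0],
    [-56, 0, 0],
    [-63, 0, 0],
    [-70, 0, 0],
    [-77, 0, 0],
    [-82.5, 0, 0]
  ]
}}

```text
clock: 1.65
position: [0.5068, -0.1448, 0.2565]
eef_rot: [-0.099, 0.7, 0.099, 0.7]
ft_force: [1.0, -0.6, 0.2]
gripper_width: 0.997
```

```bash
python3 -c "
from h import *
where();go((609,-16,250),15.8)"
```

```text
t 1.65 pos [ 506.8 -144.8  256.5] yaw 16.13 xax [ 0. -0. -1.] q [-0.392  0.356  1.586 -0.     1.2   -0.673] F [ 1.  -0.6  0.2] M [-0.08 -0.01  0.04] w 85.1
pos [ 506.8 -144.8  256.5] travel [  6.5  95.3 134. ] rot [0.3 0.  0. ]
```

Emit:
{"api": "play_rows", "payload": {
  "fingers": [85, 85, 85, 85, 85, 85, 85, 85],
  "travel": [
    [1, 20, 30],
    [3, 45, 60],
    [5, 70, 95],
    [6, 90, 125],
    [6, 95, 134],
    [6, 95, 134],
    [6, 95, 134],
    [6, 95, 134]
  ],
  "rot": [
    [0, 0, 0],
    [0, 0, 0],
    [0, 0, 0],
    [0, 0, 0],
    [0, 0, 0],
    [0, 0, 0],
    [0, 0, 0],
    [0, 0, 0]
  ]
}}

```text
clock: 2.32
position: [0.6085, -0.0198, 0.2502]
eef_rot: [-0.097, 0.701, 0.097, 0.7]
ft_force: [-0.0, -0.7, 0.1]
gripper_width: 0.999
```

```bash
python3 - <<'E'
from h import *
im,d,st=shot('wrist','w1');where()
W=cloud('wrist',d,st);np.save('/tmp/W1.npy',W)
Z=np.nan_to_num(W[...,2]);print(np.histogram(Z[Z>0.001],bins=np.arange(0,.13,.006)))
E
```

```text
t 2.37 pos [608.5 -20.  250.4] yaw 15.68 xax [-0. -0. -1.] q [-0.131  0.476  1.395 -0.     1.271 -0.404] F [ 0.4  0.1 -0.6] M [-0.    0.05 -0.03] w 84.9
(array([7303, 6611, 4922, 1507, 2571, 4557,  599,  244,  274,  297,  312,
        316,  767,  983, 1403,    1,    0,    0,    0,    0,    0]), array([0.   , 0.006, 0.012, 0.018, 0.024, 0.03 , 0.036, 0.042, 0.048,
       0.054, 0.06 , 0.066, 0.072, 0.078, 0.084, 0.09 , 0.096, 0.102,
       0.108, 0.114, 0.12 , 0.126]))
```

View pics/w1.png

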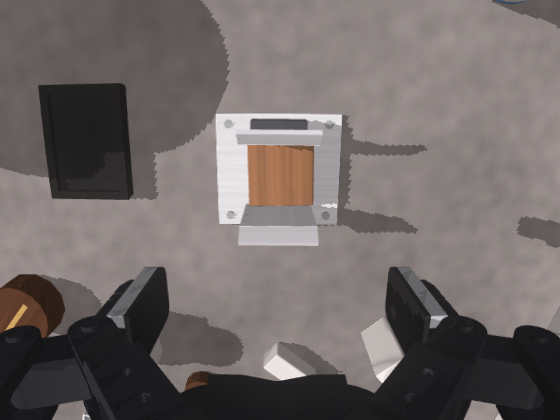

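```bash
python3 - <<'E'
from h import *
z=np.load('/tmp/w1.npz');W=np.load('/tmp/W1.npy');im=z['im'].astype(int)
def rect(P,n):
    r=cv2.minAreaRect((P[:,:2]*1000).astype(np.float32));print(n,len(P),'z',np.round(np.percentile(P[:,2],[5,50,95]),4),'c',np.round(r[0],1),'sz',np.round(r[1],1),'ang',round(r[2],1))
print('table', [np.round(np.nanmedian(W[a:a+20,b:b+20,2]),4) for a,b in ((40,250),(20,520),(260,200),(120,430),(290,540))])
S=W[95:260,200:360];P=S.reshape(-1,3);I=im[95:260,200:360].reshape(-1,3)
ok=~np.isnan(P[:,2])
rect(P[ok&(P[:,2]>.070)],'lips+')
rect(P[ok&(P[:,2]>.084)],'lips')
wood=ok&(I[:,0]-I[:,2]>50)
rect(P[wood&(P[:,2]>.026)],'wood')
bright=ok&(I.min(1)>140)&(P[:,2]<.016)&(P[:,2]>.003)
m=np.zeros(S.shape[:2],np.uint8);m.reshape(-1)[bright]=1;m=cv2.morphologyEx(m,cv2.MORPH_OPEN,np.ones((3,3)))
rect(P[m.reshape(-1)>0],'plate')
for zl in ((.07,.10),):
  # each wall separately: rows
  rect(P[ok&(P[:,2]>.07)&(np.arange(len(P))//160+95<170)],'farwall');rect(P[ok&(P[:,2]>.07)&(np.arange(len(P))//160+95>170)],'near wall')
E
```

```text
table [np.float64(-0.0009), np.float64(-0.0011), np.float64(-0.0008), np.float64(-0.0009), np.float64(-0.001)]
lips+ 3029 z [0.0745 0.0833 0.0883] c [607.8 -16.8] sz [64.4 92.1] ang 15.3
lips 1404 z [0.0845 0.0869 0.0888] c [607.8 -16.8] sz [64.4 92.1] ang 15.2
wood 3829 z [0.0289 0.0302 0.0313] c [609.9 -16.2] sz [58.8 56.6] ang 16.5
plate 6022 z [0.0039 0.0051 0.0066] c [607.5 -16.3] sz [120.5 109.3] ang 15.8
farwall 1327 z [0.0759 0.0849 0.0886] c [597.4  21.6] sz [64.4 12.5] ang 15.6
near wall 1702 z [0.0727 0.0823 0.0881] c [618.3 -54.6] sz [63.9 13.6] ang 15.2
```

```bash
python3 -c "
from h import *
go((463,167,180),14.6)"
```

```text
pos [608.5 -20.  250.4] travel [ 70.4 219.4 -89.5] rot [ 1.1 -0.   0. ]
```

Emit:
{"api": "play_rows", "payload": {
  "fingers": [85, 85, 85, 85, 85, 85, 85, 85, 85, 85],
  "travel": [
    [6, 30, -12],
    [17, 60, -24],
    [28, 95, -38],
    [39, 130, -53],
    [50, 162, -66],
    [60, 192, -78],
    [67, 212, -86],
    [70, 219, -89],
    [70, 219, -89],
    [70, 219, -89]
  ],
  "rot": [
    [0, 0, 0],
    [0, 0, 0],
    [0, 0, 0],
    [1, 0, 0],
    [1, 0, 0],
    [1, 0, 0],
    [1, 0, 0],
    [1, 0, 0],
    [1, 0, 0],
    [1, 0, 0]
  ]
}}

```text
clock: 3.2
position: [0.4648, 0.1669, 0.1808]
eef_rot: [-0.091, 0.701, 0.091, 0.702]
ft_force: [-0.1, 0.0, 0.0]
gripper_width: 0.997
```

```bash
python3 - <<'E'
from h import *
im,d,st=shot('wrist','w2');where()
W=cloud('wrist',d,st)
I=im.astype(int);m=(I[...,0]-I[...,2]>50)
m[270:]=0
P=W[m&(W[...,2]>.021)]
r=cv2.minAreaRect((P[:,:2]*1000).astype(np.float32));print(len(P),np.median(P[:,2]),r)
E
```

```text
t 3.25 pos [465.2 166.7 180.8] yaw 14.7 xax [ 0.001  0.    -1.   ] q [ 0.223  0.41   1.755 -0.     0.975 -0.033] F [ 0.6 -0.1 -0. ] M [-0.03  0.02 -0.04] w 84.9
6165 0.02419812433130858 ((461.2505187988281, 169.83738708496094), (59.796932220458984, 60.24476623535156), 14.11851692199707)
```

View pics/w2.png

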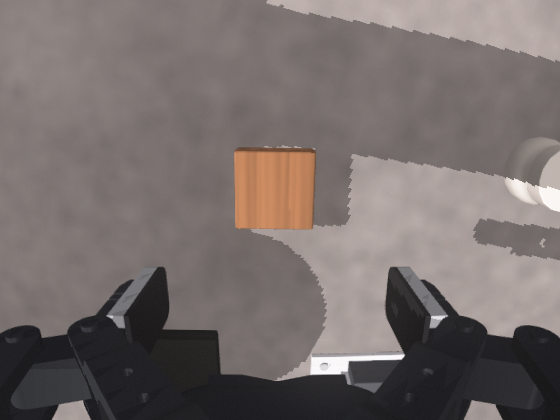

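```bash
python3 -c "
from h import *
go((461.2,169.8,27),14.1)"
```

```text
pos [465.2 166.7 180.8] travel [153.8   4.1  -3.3] rot [0.6 0.1 0. ]
```

Emit:
{"api": "play_rows", "payload": {
  "fingers": [85, 85, 85, 85, 85, 85, 85, 85, 60, 55, 50, 45],
  "travel": [
    [20, 4, -3.5],
    [50, 4, -3.5],
    [80, 4, -3.5],
    [110, 4, -3.5],
    [135, 4, -3.5],
    [148, 4, -3.5],
    [153.5, 4, -3.5],
    [153.5, 4, -3.5],
    [153.5, 4, -3.5],
    [153.5, 4, -3.5],
    [153.5, 4, -3.5],
    [153.5, 4, -3.5]
  ],
  "rot": [
    [0.5, 0, 0],
    [0.5, 0, 0],
    [0.5, 0, 0],
    [0.5, 0, 0],
    [0.5, 0, 0],
    [0.5, 0, 0],
    [0.5, 0, 0],
    [0.5, 0, 0],
    [0.5, 0, 0],
    [0.5, 0, 0],
    [0.5, 0, 0],
    [0.5, 0, 0]
  ],
  "squeeze": 45
}}

```text
clock: 4.25
position: [0.4607, 0.1706, 0.0281]
eef_rot: [-0.088, 0.701, 0.088, 0.703]
ft_force: [0.7, -3.8, 5.9]
gripper_width: 0.689
```

```bash
python3 -c "
from h import *
where()"
```

```text
t 4.25 pos [460.7 170.6  28.1] yaw 14.25 xax [ 0.003  0.    -1.   ] q [ 0.233  0.672  1.881 -0.     0.586 -0.015] F [ 0.7 -3.8  5.9] M [-0.57  0.02  0.02] w 58.8
```

Emit:
{"api": "play_rows", "payload": {
  "fingers": [45, 45, 45, 45, 45, 45, 45, 45, 45],
  "travel": [
    [0, 0, 0],
    [0, 0, 0],
    [-15, 0, 0],
    [-40, 0, 0],
    [-75, 0, 0],
    [-110, 0, 0],
    [-130, 0, 0],
    [-135, 0, 0],
    [-135, 0, 0]
  ],
  "rot": [
    [0, 0, 0],
    [0, 0, 0],
    [0, 0, 0],
    [0, 0, 0],
    [0, 0, 0],
    [0, 0, 0],
    [0, 0, 0],
    [0, 0, 0],
    [0, 0, 0]
  ]
}}

```text
clock: 5.0
position: [0.4606, 0.1708, 0.1638]
eef_rot: [-0.088, 0.7, 0.088, 0.703]
ft_force: [0.9, 1.1, -2.0]
gripper_width: 0.692
```

```bash
python3 - <<'E'
from h import *
im,d,st=shot('wrist','w3');where()
W=cloud('wrist',d,st)
I=im.astype(int);m=(I[...,0]-I[...,2]>50)
P=W[m&(W[...,2]>.05)]
M=R.from_quat(st['eef_rot']).as_matrix();L=(P-st['position'])@M*1000
top=L[L[:,0]<np.percentile(L[:,0],50)+4]
print(len(P),np.percentile(L,[1,50,99],axis=0).round(1))
print('yz',cv2.minAreaRect(L[:,1:].astype(np.float32)))
go((608.5,-17,150),15.5)
E
```

```text
t 5.05 pos [459.9 170.7 162.4] yaw 14.25 xax [ 0.002  0.    -1.   ] q [ 0.234  0.433  1.784 -0.     0.923 -0.015] F [-0.5  0.3 -1.5] M [-0.02 -0.01 -0.04] w 58.8
25787 [[  2.7 -29.4 -29.4]
 [  4.1   5.8  -0.8]
 [ 23.8  29.1  28.2]]
yz ((-0.8846340179443359, -0.6896724700927734), (60.537532806396484, 61.02259826660156), 89.83271789550781)
pos [459.9 170.7 162.4] travel [  12.6 -218.5   97.8] rot [-1.2  0.1  0. ]
```

View pics/w3.png

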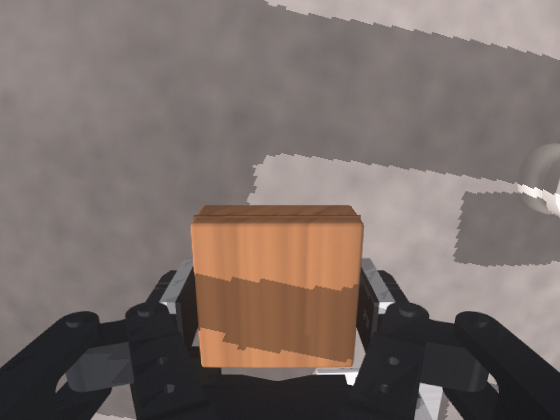

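```bash
python3 -c "
from h import *
go((610,-15,135),15.5)"
```

```text
pos [459.9 170.7 162.4] travel [  27.6 -216.9   99.7] rot [-1.2  0.1  0. ]
```

Emit:
{"api": "play_rows", "payload": {
  "fingers": [45, 45, 45, 45, 45, 45, 45, 45, 45, 45, 45, 45],
  "travel": [
    [0, -18, 8],
    [0, -48, 22],
    [0, -80, 37],
    [2, -112, 52],
    [4, -144, 66],
    [6, -174, 80],
    [8, -198, 91],
    [15, -212, 97],
    [20, -217, 100],
    [27, -217, 100],
    [27, -217, 100],
    [27, -217, 100]
  ],
  "rot": [
    [0, 0, 0],
    [-0.5, 0, 0],
    [-1.2, 0, 0],
    [-1.2, 0, 0],
    [-1.2, 0, 0],
    [-1.2, 0, 0],
    [-1.2, 0, 0],
    [-1.2, 0, 0],
    [-1.2, 0, 0],
    [-1.2, 0, 0],
    [-1.2, 0, 0],
    [-1.2, 0, 0]
  ]
}}

```text
clock: 6.05
position: [0.6087, -0.0139, 0.1338]
eef_rot: [-0.095, 0.701, 0.096, 0.7]
ft_force: [-0.5, 0.8, -0.9]
gripper_width: 0.69
```

```bash
python3 - <<'E'
from h import *
im,d,st=shot('wrist','w4');where()
W=cloud('wrist',d,st)
P=W[(W[...,2]>.07)&(W[...,2]<.092)]
I=im.astype(int);m=(I[...,0]-I[...,2]>50)
def rr(P,n):
    r=cv2.minAreaRect((P[:,:2]*1000).astype(np.float32));print(n,len(P),np.median(P[:,2]),np.round(r[0],1),np.round(r[1],1),round(r[2],1))
rr(P,'walls'); rr(W[m&(W[...,2]>.1)],'case')
go((610,-15,135),15.5);go((610,-15,61),15.5)
E
```

```text
t 6.1 pos [609.1 -13.9 134.4] yaw 15.52 xax [-0.001  0.    -1.   ] q [-0.121  0.608  1.514  0.     1.021 -0.392] F [ 0.4  0.4 -1.1] M [-0.02  0.   -0.04] w 59.1
walls 3229 0.08546244537245543 [597.8  21.3] [64.  12.9] 15.5
case 24438 0.12975090158082886 [608.2 -15. ] [59.7 61. ] 15.5
pos [609.1 -13.9 134.4] travel [-0.6 -1.3  0.6] rot [ 0.  -0.1 -0. ]
pos [609.1 -13.9 134.4] travel [73.4 -1.4  0.7] rot [ 0.  -0.1 -0. ]
```

View pics/w4.png

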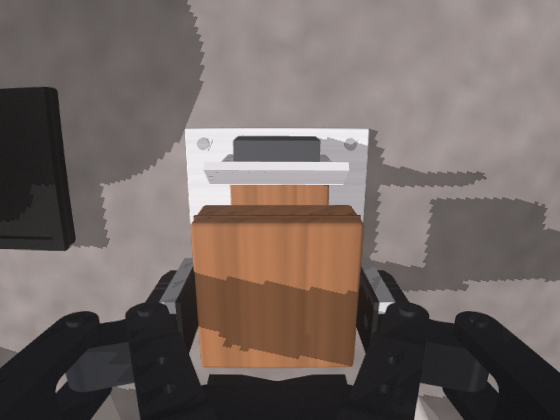

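Emit:
{"api": "play_rows", "payload": {
  "fingers": [45, 45, 45, 45, 45, 45, 45, 45, 45, 45, 45],
  "travel": [
    [2, -1.4, 1],
    [5, -1.4, 1],
    [15, -1.4, 1],
    [28, -1.4, 1],
    [40, -1.4, 1],
    [51, -1.4, 1],
    [60, -1.4, 1],
    [67, -1.4, 1],
    [71, -1.4, 1],
    [73, -1.4, 1],
    [73, -1.4, 1]
  ],
  "rot": [
    [0, 0, 0],
    [0, 0, 0],
    [0, 0, 0],
    [0, 0, 0],
    [0, 0, 0],
    [0, 0, 0],
    [0, 0, 0],
    [0, 0, 0],
    [0, 0, 0],
    [0, 0, 0],
    [0, 0, 0]
  ]
}}

```text
clock: 7.02
position: [0.6114, -0.0162, 0.0615]
eef_rot: [-0.095, 0.701, 0.095, 0.701]
ft_force: [0.1, 0.9, -1.4]
gripper_width: 0.691
```

```bash
python3 - <<'E'
from h import *
shot('wrist','w5');where();shot('scene','s5')
E
```

```text
t 7.07 pos [611.6 -16.2  61.9] yaw 15.45 xax [ 0. -0. -1.] q [-0.124  0.71   1.556 -0.     0.875 -0.394] F [ 0.   0.3 -0.9] M [-0.04 -0.02 -0.02] w 58.9
```

View pics/w5.png

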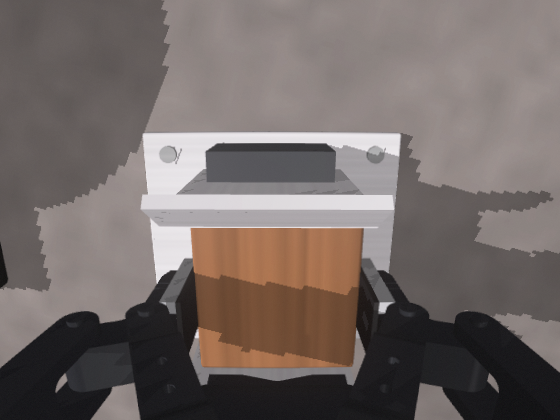

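Emit:
{"api": "play_rows", "payload": {
  "fingers": [45, 45, 45, 45, 60, 70, 80, 85, 85, 85],
  "travel": [
    [1, 0, 0],
    [2, 0, 0],
    [2.5, 0, 0],
    [2.7, 0, 0],
    [2.7, 0, 0],
    [2.7, 0, 0],
    [2.7, 0, 0],
    [2.7, 0, 0],
    [2.7, 0, 0],
    [2.7, 0, 0]
  ],
  "rot": [
    [0, 0, 0],
    [0, 0, 0],
    [0, 0, 0],
    [0, 0, 0],
    [0, 0, 0],
    [0, 0, 0],
    [0, 0, 0],
    [0, 0, 0],
    [0, 0, 0],
    [0, 0, 0]
  ]
}}

```text
clock: 7.95
position: [0.6115, -0.0162, 0.0591]
eef_rot: [-0.095, 0.701, 0.095, 0.701]
ft_force: [-0.2, -0.0, 0.3]
gripper_width: 0.997
```

```bash
python3 -c "
from h import *
where()"
```

```text
t 7.95 pos [611.5 -16.2  59.1] yaw 15.45 xax [ 0. -0. -1.] q [-0.124  0.714  1.557  0.     0.87  -0.394] F [-0.2 -0.   0.3] M [-0.01  0.03 -0.  ] w 85.2
```

Released. Next I raise the arm and inspect the placing from above.

Emit:
{"api": "play_rows", "payload": {
  "fingers": [85, 85, 85, 85, 85, 85, 85, 85, 85],
  "travel": [
    [-10, 0, 0],
    [-35, 0, 0],
    [-70, 0, 0],
    [-105, 0, 0],
    [-140, 0, 0],
    [-170, 0, 0],
    [-185, 0, 0],
    [-190, 0, 0],
    [-190, 0, 0]
  ],
  "rot": [
    [0, 0, 0],
    [0, 0, 0],
    [0, 0, 0],
    [0, 0, 0],
    [0, 0, 0],
    [0, 0, 0],
    [0, 0, 0],
    [0, 0, 0],
    [0, 0, 0]
  ]
}}

```text
clock: 8.7
position: [0.6118, -0.0162, 0.2508]
eef_rot: [-0.095, 0.7, 0.095, 0.702]
ft_force: [-1.1, -0.2, 0.6]
gripper_width: 0.997
```

```bash
python3 - <<'E'
from h import *
im,d,st=shot('wrist','w6');where()
W=cloud('wrist',d,st);I=im.astype(int);m=(I[...,0]-I[...,2]>50);m[260:]=0;m[:,:200]=0;m[:,360:]=0
def rr(P,n):
    r=cv2.minAreaRect((P[:,:2]*1000).astype(np.float32));print(n,len(P),np.round(np.percentile(P[:,2],[5,50,95]),4),np.round(r[0],1),np.round(r[1],1),round(r[2],1))
Z=W[...,2];rr(W[m&(Z>.05)],'top case')
q=(Z>.07)&(Z<.1);q[262:]=0;q[:,:200]=0;q[:,360:]=0;rr(W[q],'walls')
go((497,-247.5,200),25.7)
E
```

```text
t 8.75 pos [611.2 -16.1 249.2] yaw 15.45 xax [ 0. -0. -1.] q [-0.124  0.481  1.39   0.     1.27  -0.394] F [ 1.   0.2 -0.2] M [-0.01  0.05 -0.01] w 85.0
top case 4677 [0.054  0.0552 0.0564] [611.  -17.3] [59.  59.1] 15.5
walls 2934 [0.0745 0.0832 0.0883] [607.9 -16.7] [64.3 91. ] 15.5
pos [611.2 -16.1 249.2] travel [  49.2 -192.6 -171.7] rot [-10.2   0.    0. ]
```

View pics/w6.png

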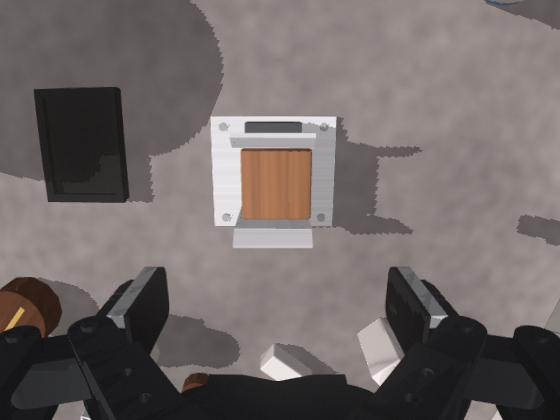

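Emit:
{"api": "play_rows", "payload": {
  "fingers": [85, 85, 85, 85, 85, 85, 85, 85, 85, 85, 85],
  "travel": [
    [3, -15, -14],
    [9, -40, -36],
    [16, -68, -61],
    [24, -96, -86],
    [32, -124, -111],
    [39, -152, -136],
    [45, -175, -156],
    [48, -188, -168],
    [49, -193, -172],
    [49, -193, -172],
    [49, -193, -172]
  ],
  "rot": [
    [-1, 0, 0],
    [-3, 0, 0],
    [-5, 0, 0],
    [-7, 0, 0],
    [-9, 0, 0],
    [-10, 0, 0],
    [-10, 0, 0],
    [-10, 0, 0],
    [-10, 0, 0],
    [-10, 0, 0],
    [-10, 0, 0]
  ]
}}

```text
clock: 9.67
position: [0.4969, -0.2474, 0.1994]
eef_rot: [-0.155, 0.69, 0.156, 0.689]
ft_force: [-1.0, 0.6, -0.3]
gripper_width: 0.992
```

```bash
python3 - <<'E'
from h import *
im,d,st=shot('wrist','w7');where()
W=cloud('wrist',d,st)
near=np.hypot(W[...,0]-.497,W[...,1]+.2475)<.06
def rr(P,n):
    r=cv2.minAreaRect((P[:,:2]*1000).astype(np.float32));print(n,len(P),np.round(np.percentile(P[:,2],[5,50,95]),4),np.round(r[0],1),np.round(r[1],1),round(r[2],1))
Z=W[...,2];rr(W[near&(Z>.07)&(Z<.09)],'cap');rr(W[near&(Z>.044)&(Z<.055)],'shoulder');rr(W[near&(Z>.015)&(Z<.055)],'jar')
E
```

```text
t 9.72 pos [ 497.3 -247.   199.7] yaw 25.48 xax [-0.001  0.001 -1.   ] q [-0.569  0.46   1.588  0.     1.094 -1.014] F [0.1 0.3 0.4] M [ 0.01 -0.02  0.01] w 85.3
cap 5033 [0.0765 0.0777 0.0788] [ 496.4 -245.7] [53.4 53.3] 40.6
shoulder 1613 [0.0471 0.049  0.0505] [ 496.3 -245.8] [60.4 59.8] 25.4
jar 1982 [0.0223 0.0488 0.0503] [ 496.4 -245.8] [60.3 59.9] 25.6
```

View pics/w7.png

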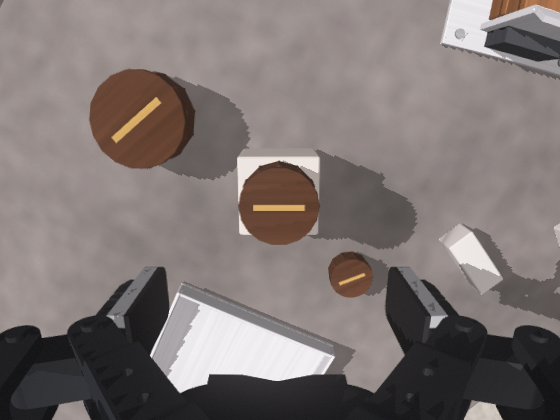

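```bash
python3 -c "
from h import *
go((496.4,-245.8,42),25.5)"
```

```text
pos [ 497.3 -247.   199.7] travel [157.7   1.3  -0.2] rot [-0.  -0.  -0.1]
```

Emit:
{"api": "play_rows", "payload": {
  "fingers": [85, 85, 85, 85, 85, 85, 85, 85, 70, 60, 52, 45],
  "travel": [
    [20, 1.3, 0],
    [50, 1.3, 0],
    [80, 1.3, 0],
    [110, 1.3, 0],
    [135, 1.3, 0],
    [150, 1.3, 0],
    [157.5, 1.3, 0],
    [157.5, 1.3, 0],
    [157.5, 1.3, 0],
    [157.5, 1.3, 0],
    [157.5, 1.3, 0],
    [157.5, 1.3, 0]
  ],
  "rot": [
    [0, 0, 0],
    [0, 0, 0],
    [0, 0, 0],
    [0, 0, 0],
    [0, 0, 0],
    [0, 0, 0],
    [0, 0, 0],
    [0, 0, 0],
    [0, 0, 0],
    [0, 0, 0],
    [0, 0, 0],
    [0, 0, 0]
  ],
  "squeeze": 60
}}

```text
clock: 10.72
position: [0.4973, -0.2469, 0.0441]
eef_rot: [-0.156, 0.689, 0.155, 0.69]
ft_force: [1.5, 3.6, 5.3]
gripper_width: 0.689
```

```bash
python3 -c "
from h import *
where()"
```

```text
t 10.72 pos [ 497.3 -246.9   44.1] yaw 25.45 xax [ 0.002 -0.001 -1.   ] q [-0.569  0.688  1.713  0.     0.738 -1.013] F [1.5 3.6 5.3] M [ 0.53 -0.2   0.07] w 58.9
```

Emit:
{"api": "play_rows", "payload": {
  "fingers": [45, 45, 45, 45, 45, 45, 45, 45, 45],
  "travel": [
    [0, 0, 0],
    [0, 0, 0],
    [-10, 0, 0],
    [-30, 0, 0],
    [-60, 0, 0],
    [-90, 0, 0],
    [-112, 0, 0],
    [-120, 0, 0],
    [-120, 0, 0]
  ],
  "rot": [
    [0, 0, 0],
    [0, 0, 0],
    [0, 0, 0],
    [0, 0, 0],
    [0, 0, 0],
    [0, 0, 0],
    [0, 0, 0],
    [0, 0, 0],
    [0, 0, 0]
  ]
}}

```text
clock: 11.47
position: [0.4973, -0.2473, 0.1651]
eef_rot: [-0.157, 0.689, 0.155, 0.691]
ft_force: [1.2, -1.4, -5.3]
gripper_width: 0.69
```

```bash
python3 - <<'E'
from h import *
im,d,st=shot('wrist','w8');where()
W=cloud('wrist',d,st)
M=R.from_quat(st['eef_rot']).as_matrix();L=(W-st['position'])@M*1000
n=(np.abs(L[...,1])<50)&(np.abs(L[...,2])<34)
def rr(P,n):
    r=cv2.minAreaRect(P[:,1:].astype(np.float32));print(n,len(P),np.round(np.percentile(P[:,0],[5,50,95]),1),np.round(r[0],1),np.round(r[1],1),round(r[2],1))
print(np.histogram(L[n][:,0],bins=np.arange(-45,60,3)))
I=im.astype(int);br=(I[...,0]-I[...,2]>15)
rr(L[n&br&(L[...,0]<-25)],'cap')
wh=(I.min(-1)>110)
rr(L[n&wh&(L[...,0]<30)&(L[...,0]>-15)],'sh')
go((610.5,-17,165),15.5)
E
```

```text
t 11.52 pos [ 496.6 -246.9  163.3] yaw 25.45 xax [ 0.001 -0.001 -1.   ] q [-0.569  0.506  1.629 -0.     1.005 -1.013] F [-0.7 -0.2 -5.5] M [-0.02  0.08  0.06] w 59.0
(array([  542,   106,    32, 13852,  3247,  1105,   730,   769,   733,
        1248,   804,   737,   749,  6073,   646,   558,   504,   405,
         434,   359,   345,   329,   310,   294,   264,   254,   255,
         230,   198,   107,     0,     0,     0,     0]), array([-45, -42, -39, -36, -33, -30, -27, -24, -21, -18, -15, -12,  -9,
        -6,  -3,   0,   3,   6,   9,  12,  15,  18,  21,  24,  27,  30,
        33,  36,  39,  42,  45,  48,  51,  54,  57]))
cap 17737 [-34.6 -33.5 -28.9] [11.5 -0.4] [34.9 50.6] 0.3
sh 10646 [-5.9 -4.3 24.3] [17.7 -0.6] [28.2 66.8] 0.0
pos [ 496.6 -246.9  163.3] travel [ -1.7 158.7 201.6] rot [10.   0.1  0.1]
```

View pics/w8.png

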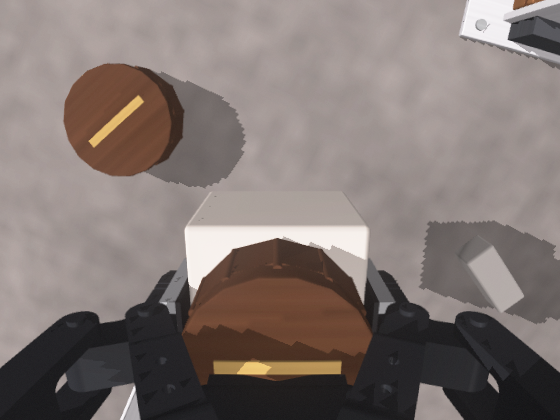

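```bash
python3 - <<'E'
from h import *
z=np.load('/tmp/w8.npz');st=dict(position=z['p'],eef_rot=z['q']);W=cloud('wrist',z['d'],st)
M=R.from_quat(st['eef_rot']).as_matrix();L=(W-st['position'])@M*1000
n=(np.abs(L[...,1])<50)&(np.abs(L[...,2])<36)
s=L[n&(L[...,0]>-7.5)&(L[...,0]<-2)&(np.abs(L[...,2])<25)&(L[...,1]>15)];print('shoulder ymax',np.percentile(s[:,1],[90,97,99.5]))
s=L[n&(L[...,0]>-7.5)&(L[...,0]<-2)&(L[...,1]>20)];print('z',np.percentile(s[:,2],[.5,2,98,99.5]))
c=L[n&(L[...,0]>-36)&(L[...,0]<-31)];print('cap',c[:,1:].min(0),c[:,1:].max(0))
f=L[n&(L[...,0]>2)&(L[...,0]<40)&(np.abs(L[...,2])<25)&(L[...,1]>25)];print('face y',np.percentile(f[:,1],[5,50,95]), np.polyfit(f[:,0],f[:,1],1))
E
```

```text
shoulder ymax [30.71183323 31.1371996  31.35751469]
z [-29.95378328 -29.07506995  28.00860736  28.78197429]
cap [ -6.00717867 -35.99867851] [28.24338887 35.99815915]
face y [30.8195269  31.09780322 31.39109304] [1.87333196e-03 3.10665737e+01]
```

```bash
python3 -c "
from h import *
go((611.3,-18,160),15.5)"
```

```text
pos [ 496.6 -246.9  163.3] travel [  3.3 157.4 201.9] rot [10.   0.1  0.1]
```

Emit:
{"api": "play_rows", "payload": {
  "fingers": [45, 45, 45, 45, 45, 45, 45, 45, 45, 45, 45, 45],
  "travel": [
    [0, 10, 14],
    [0, 28, 36],
    [0, 48, 62],
    [0, 68, 88],
    [0, 88, 113],
    [0, 108, 138],
    [0, 127, 162],
    [0, 143, 183],
    [1, 153, 196],
    [2, 157, 202],
    [2, 157, 202],
    [2, 157, 202]
  ],
  "rot": [
    [1, 0, 0],
    [3, 0, 0],
    [5, 0, 0],
    [7, 0, 0],
    [9, 0, 0],
    [10, 0, 0],
    [10, 0, 0],
    [10, 0, 0],
    [10, 0, 0],
    [10, 0, 0],
    [10, 0, 0],
    [10, 0, 0]
  ]
}}

```text
clock: 12.52
position: [0.6106, -0.0186, 0.1593]
eef_rot: [-0.095, 0.701, 0.095, 0.7]
ft_force: [-1.4, 0.1, -4.0]
gripper_width: 0.689
```

```bash
python3 - <<'E'
from h import *
im,d,st=shot('wrist','w9');where()
W=cloud('wrist',d,st)
q=(W[...,2]>.074)&(W[...,2]<.092)&(np.hypot(W[...,0]-.598,W[...,1]-.0215)<.04)
P=W[q];r=cv2.minAreaRect((P[:,:2]*1000).astype(np.float32));print(len(P),r)
go((611.3,-18,160),15.5);go((611.3,-18,102),15.5)
E
```

```text
t 12.57 pos [610.6 -19.  159.7] yaw 15.43 xax [-0.002 -0.    -1.   ] q [-0.129  0.578  1.487 -0.     1.078 -0.398] F [ 0.1 -0.2 -4.6] M [-0.04  0.01  0.01] w 59.1
2642 ((597.7139282226562, 21.27203941345215), (63.96429443359375, 12.905908584594727), 15.502506256103516)
pos [610.6 -19.  159.7] travel [-0.3  0.8  1. ] rot [-0.1 -0.1 -0. ]
pos [610.6 -19.  159.7] travel [57.7  0.8  1.1] rot [-0.1 -0.1 -0. ]
```

View pics/w9.png

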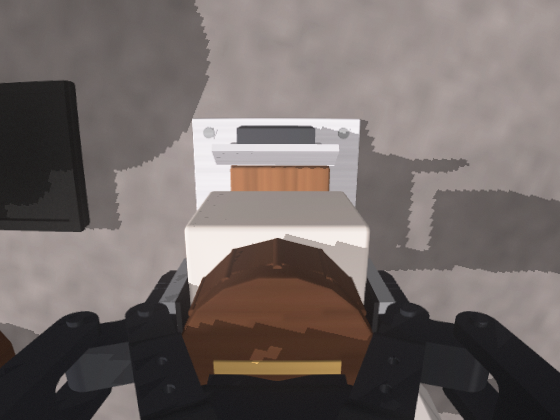

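Emit:
{"api": "play_rows", "payload": {
  "fingers": [45, 45, 45, 45, 45, 45, 45, 45, 45, 45, 45],
  "travel": [
    [2, 0.8, 0.7],
    [6, 0.8, 0.7],
    [14, 0.8, 0.7],
    [23, 0.8, 0.7],
    [32, 0.8, 0.7],
    [41, 0.8, 0.7],
    [48, 0.8, 0.7],
    [53, 0.8, 0.7],
    [56, 0.8, 0.7],
    [56.5, 0.8, 0.7],
    [56.5, 0.8, 0.7]
  ],
  "rot": [
    [0, 0, 0],
    [0, 0, 0],
    [0, 0, 0],
    [0, 0, 0],
    [0, 0, 0],
    [0, 0, 0],
    [0, 0, 0],
    [0, 0, 0],
    [0, 0, 0],
    [0, 0, 0],
    [0, 0, 0]
  ]
}}

```text
clock: 13.48
position: [0.6119, -0.0173, 0.104]
eef_rot: [-0.095, 0.701, 0.095, 0.701]
ft_force: [0.3, 0.5, -3.5]
gripper_width: 0.697
```

```bash
python3 -c "
from h import *
where();shot('wrist','w10')"
```

```text
t 13.48 pos [611.9 -17.3 104. ] yaw 15.45 xax [-0.  0. -1.] q [-0.126  0.651  1.53   0.     0.961 -0.395] F [ 0.3  0.5 -3.5] M [-0.   -0.01 -0.05] w 59.5
```

View pics/w10.png

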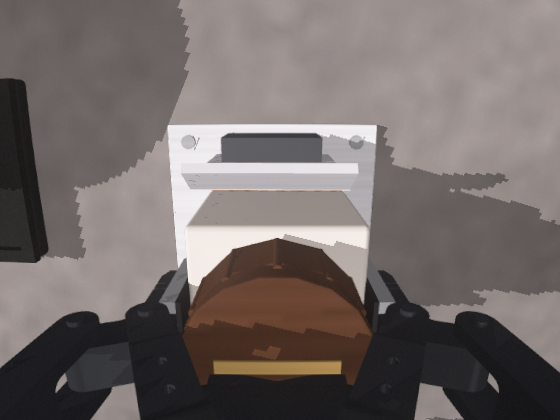

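Emit:
{"api": "play_rows", "payload": {
  "fingers": [45, 45, 45, 45, 45],
  "travel": [
    [1.5, 0, 0],
    [3, 0, 0],
    [3.8, 0, 0],
    [3.8, 0, 0],
    [3.8, 0, 0]
  ],
  "rot": [
    [0, 0, 0],
    [0, 0, 0],
    [0, 0, 0],
    [0, 0, 0],
    [0, 0, 0]
  ]
}}

```text
clock: 13.95
position: [0.6119, -0.0173, 0.1003]
eef_rot: [-0.095, 0.701, 0.095, 0.701]
ft_force: [0.2, 0.2, -4.0]
gripper_width: 0.691
```

```bash
python3 -c "
from h import *
where()"
```

```text
t 13.95 pos [611.9 -17.3 100.3] yaw 15.45 xax [ 0.  0. -1.] q [-0.126  0.656  1.532  0.     0.953 -0.395] F [ 0.2  0.2 -4. ] M [-0.03  0.03  0.06] w 59.0
```

Emit:
{"api": "play_rows", "payload": {
  "fingers": [45, 45, 45, 45],
  "travel": [
    [0.5, 0, 0],
    [1, 0, 0],
    [1.2, 0, 0],
    [1.2, 0, 0]
  ],
  "rot": [
    [0, 0, 0],
    [0, 0, 0],
    [0, 0, 0],
    [0, 0, 0]
  ]
}}

```text
clock: 14.28
position: [0.6119, -0.0173, 0.1]
eef_rot: [-0.095, 0.7, 0.095, 0.701]
ft_force: [-4.8, 1.5, 12.6]
gripper_width: 0.69
```

```bash
python3 -c "
from h import *
where()"
```

```text
t 14.28 pos [611.9 -17.3 100. ] yaw 15.45 xax [ 0.001 -0.    -1.   ] q [-0.126  0.657  1.533 -0.     0.951 -0.395] F [-4.8  1.5 12.6] M [ 0.04  0.82 -0.01] w 58.9
```

Emit:
{"api": "play_rows", "payload": {
  "fingers": [45, 45, 65, 75, 85, 85, 85, 85],
  "travel": [
    [-0.5, 0, 0],
    [-0.8, 0, 0],
    [-0.8, 0, 0],
    [-0.8, 0, 0],
    [-0.8, 0, 0],
    [-0.8, 0, 0],
    [-0.8, 0, 0],
    [-0.8, 0, 0]
  ],
  "rot": [
    [0, 0, 0],
    [0, 0, 0],
    [0, 0, 0],
    [0, 0, 0],
    [0, 0, 0],
    [0, 0, 0],
    [0, 0, 0],
    [0, 0, 0]
  ]
}}

```text
clock: 14.95
position: [0.6119, -0.0173, 0.0999]
eef_rot: [-0.095, 0.701, 0.095, 0.701]
ft_force: [-0.1, -0.3, 0.4]
gripper_width: 0.995
```

Emit:
{"api": "play_rows", "payload": {
  "fingers": [85, 85, 85, 85, 85, 85, 85, 85],
  "travel": [
    [-10, 0, 0],
    [-35, 0, 0],
    [-65, 0, 0],
    [-95, 0, 0],
    [-120, 0, 0],
    [-135, 0, 0],
    [-140, 0, 0],
    [-140, 0, 0]
  ],
  "rot": [
    [0, 0, 0],
    [0, 0, 0],
    [0, 0, 0],
    [0, 0, 0],
    [0, 0, 0],
    [0, 0, 0],
    [0, 0, 0],
    [0, 0, 0]
  ]
}}

```text
clock: 15.62
position: [0.6124, -0.0173, 0.2415]
eef_rot: [-0.095, 0.7, 0.095, 0.702]
ft_force: [0.2, 1.2, -0.4]
gripper_width: 0.996
```

```bash
python3 - <<'E'
from h import *
im,d,st=shot('wrist','w11');where()
W=cloud('wrist',d,st)
near=np.hypot(W[...,0]-.611,W[...,1]+.017)<.06
def rr(P,n):
    r=cv2.minAreaRect((P[:,:2]*1000).astype(np.float32));print(n,len(P),np.round(np.percentile(P[:,2],[5,50,95]),4),np.round(r[0],1),np.round(r[1],1),round(r[2],1));return r
Z=W[...,2];rr(W[near&(Z>.127)&(Z<.14)],'cap');rr(W[near&(Z>.1)&(Z<.109)],'shoulder');rr(W[near&(Z>.07)&(Z<.092)],'walls')
I=im.astype(int);b=near&(Z>.127)&(I[...,0]>180);rr(W[b],'bar')
P=W[near&(Z>.127)&(Z<.14)];A=np.c_[P[:,:2]-P[:,:2].mean(0),np.ones(len(P))];print('tilt',np.linalg.lstsq(A,P[:,2],rcond=None)[0])
E
```

```text
t 15.67 pos [611.8 -17.3 240. ] yaw 15.45 xax [ 0.001 -0.    -1.   ] q [-0.126  0.49   1.4    0.     1.251 -0.395] F [-0.2  0.   1. ] M [-0.03  0.04  0.  ] w 85.0
cap 5582 [0.1324 0.1337 0.1348] [610.8 -16.4] [53.8 53.4] 33.1
shoulder 1706 [0.1033 0.105  0.1062] [610.6 -16.2] [60.3 59.8] 15.4
walls 2104 [0.075  0.085  0.0886] [607.8 -16.6] [64.4 91.3] 15.4
bar 414 [0.1333 0.1345 0.2666] [613.  -19.7] [95.9 26.2] 15.8
tilt [ 0.00130746 -0.01095348  0.13360911]
```

View pics/w11.png

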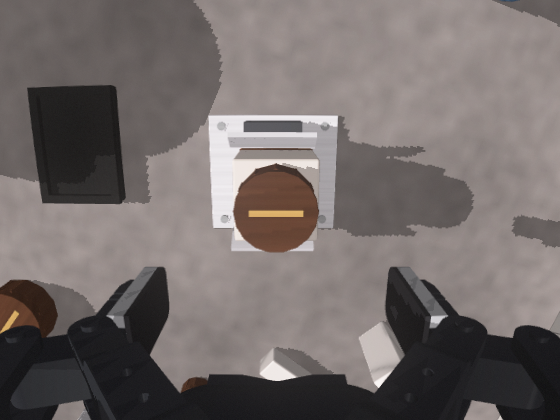

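```bash
python3 -c "
from h import *
go((611.3,-16.2,132.5),15.4)"
```

```text
pos [611.8 -17.3 240. ] travel [107.5   1.2  -0.2] rot [0.1 0.  0. ]
```

Emit:
{"api": "play_rows", "payload": {
  "fingers": [85, 85, 85, 85, 85, 85, 85, 85, 70, 60, 50, 42],
  "travel": [
    [10, 1.2, -0.2],
    [30, 1.2, -0.2],
    [52, 1.2, -0.2],
    [74, 1.2, -0.2],
    [92, 1.2, -0.2],
    [103, 1.2, -0.2],
    [107.5, 1.2, -0.2],
    [107.5, 1.2, -0.2],
    [107.5, 1.2, -0.2],
    [107.5, 1.2, -0.2],
    [107.5, 1.2, -0.2],
    [107.5, 1.2, -0.2]
  ],
  "rot": [
    [0, 0, 0],
    [0, 0, 0],
    [0, 0, 0],
    [0, 0, 0],
    [0, 0, 0],
    [0, 0, 0],
    [0, 0, 0],
    [0, 0, 0],
    [0, 0, 0],
    [0, 0, 0],
    [0, 0, 0],
    [0, 0, 0]
  ],
  "squeeze": 80
}}

```text
clock: 16.67
position: [0.6118, -0.0163, 0.1338]
eef_rot: [-0.095, 0.7, 0.095, 0.701]
ft_force: [-3.6, -0.1, 8.7]
gripper_width: 0.606
```

Emit:
{"api": "play_rows", "payload": {
  "fingers": [42, 42, 42, 42],
  "travel": [
    [0, 0, 0],
    [0, 0, 0],
    [0, 0, 0],
    [0, 0, 0]
  ],
  "rot": [
    [0, 0, 0],
    [0, 0, 0],
    [0, 0, 0],
    [0, 0, 0]
  ]
}}

```text
clock: 17.0
position: [0.6118, -0.0163, 0.1338]
eef_rot: [-0.095, 0.7, 0.095, 0.701]
ft_force: [-2.6, -0.5, 8.7]
gripper_width: 0.606
```

```bash
python3 -c "
from h import *
where();shot('wrist','w12');shot('scene','s12')
a=cv2.imread('pics/s12.png')[150:290,220:360];cv2.imwrite('pics/s12c.png',cv2.resize(a,None,fx=4,fy=4,interpolation=2))"
```

```text
t 17.0 pos [611.8 -16.3 133.8] yaw 15.45 xax [ 0.002 -0.    -1.   ] q [-0.124  0.611  1.51  -0.     1.019 -0.394] F [-2.6 -0.5  8.7] M [-0.03  0.42  0.01] w 51.7
```

View pics/w12.png

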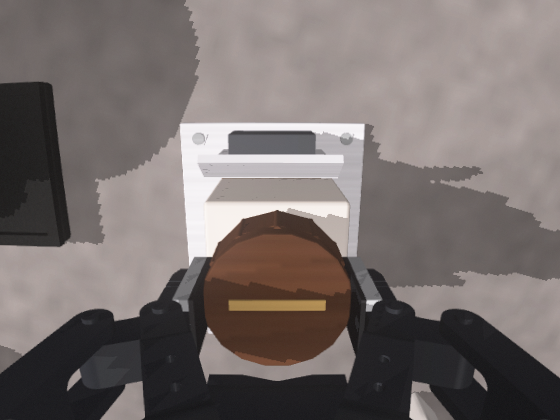

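View pics/s12c.png

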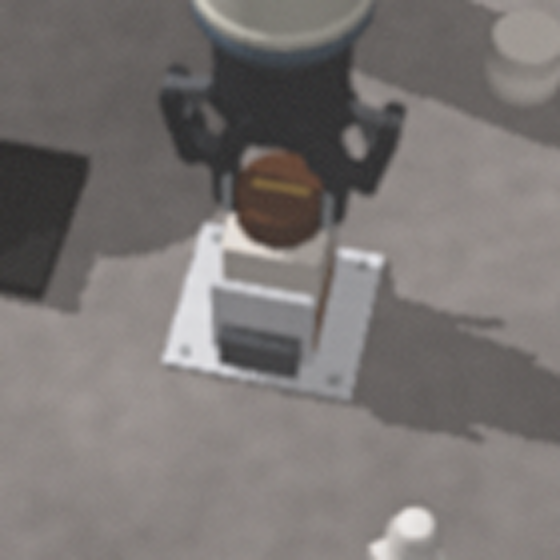

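Emit:
{"api": "play_rows", "payload": {
  "fingers": [42, 42, 42, 42, 42, 42, 42, 42, 42, 42, 42, 42],
  "travel": [
    [-0.1, 0, 0],
    [-0.3, 0, 0],
    [-0.5, 0, 0],
    [-0.7, 0, 0],
    [-0.9, 0, 0],
    [-1.1, 0, 0],
    [-1.3, 0, 0],
    [-1.5, 0, 0],
    [-1.7, 0, 0],
    [-1.9, 0, 0],
    [-2.1, 0, 0],
    [-2.3, 0, 0]
  ],
  "rot": [
    [-2, 0, 0],
    [-6, 0, 0],
    [-11, 0, 0],
    [-16, 0, 0],
    [-21, 0, 0],
    [-26, 0, 0],
    [-31, 0, 0],
    [-36, 0, 0],
    [-41, 0, 0],
    [-46, 0, 0],
    [-50, 0, 0],
    [-54, 0, 0]
  ]
}}

```text
clock: 18.1
position: [0.6123, -0.0161, 0.136]
eef_rot: [-0.404, 0.58, 0.403, 0.581]
ft_force: [0.8, 2.5, 5.0]
gripper_width: 0.602
```

```bash
python3 -c "
from h import *
where();shot('wrist','w13')"
```

```text
t 18.1 pos [612.3 -16.1 136. ] yaw 69.64 xax [ 0.003 -0.    -1.   ] q [-0.124  0.608  1.507  0.     1.023 -1.34 ] F [0.8 2.5 5. ] M [ 0.31 -0.15 -0.22] w 51.4
```

View pics/w13.png

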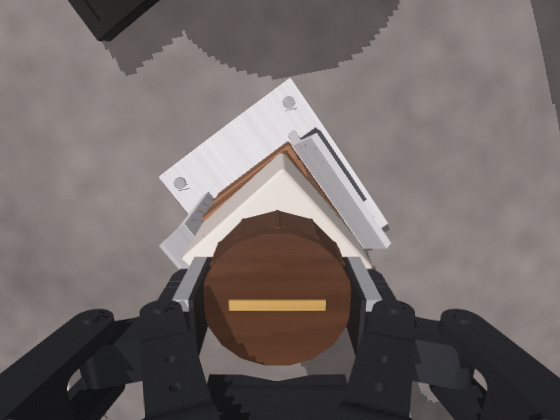

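```bash
cat >> h.py <<'E'
def jaryaw(W,lo,hi):
    Z=W[...,2];near=np.hypot(W[...,0]-.611,W[...,1]+.017)<.045
    m=near&(Z>lo)&(Z<hi);P=W[m][:,:2]*1000-[611,-17]
    best=[]
    for a in np.arange(0,90,.25):
        c,s=np.cos(np.radians(a)),np.sin(np.radians(a));Q=P@np.array([[c,-s],[s,c]])
        # visible far sides: concentration at bounds
        e=np.minimum.reduce([np.percentile(Q[:,0],99.7)-Q[:,0],Q[:,0]-np.percentile(Q[:,0],.3),np.percentile(Q[:,1],99.7)-Q[:,1],Q[:,1]-np.percentile(Q[:,1],.3)])
        best.append(((e<1.2).sum(),a))
    best.sort(reverse=True);print('jar yaw cand',best[:4],len(P))
E
python3 - <<'E'
from h import *
z=np.load('/tmp/w13.npz');st=dict(position=z['p'],eef_rot=z['q']);W=cloud('wrist',z['d'],st)
jaryaw(W,.1,.109)
z=np.load('/tmp/w11.npz');st=dict(position=z['p'],eef_rot=z['q']);W=cloud('wrist',z['d'],st)
jaryaw(W,.1,.109)
E
```

```text
jar yaw cand [(np.int64(1076), np.float64(22.0)), (np.int64(1065), np.float64(21.75)), (np.int64(1054), np.float64(22.25)), (np.int64(1021), np.float64(21.5))] 4386
jar yaw cand [(np.int64(423), np.float64(15.25)), (np.int64(417), np.float64(15.5)), (np.int64(411), np.float64(15.75)), (np.int64(406), np.float64(15.0))] 1706
```

Emit:
{"api": "play_rows", "payload": {
  "fingers": [42, 42, 42, 42, 42, 42],
  "travel": [
    [-0.2, 0, 0],
    [-0.4, 0, 0],
    [-0.6, 0, 0],
    [-0.8, 0, 0],
    [-0.9, 0, 0],
    [-0.9, 0, 0]
  ],
  "rot": [
    [-4, 0, 0],
    [-9, 0, 0],
    [-14, 0, 0],
    [-18, 0, 0],
    [-20, 0, 0],
    [-20, 0, 0]
  ]
}}

```text
clock: 18.65
position: [0.6123, -0.0159, 0.1372]
eef_rot: [-0.499, 0.501, 0.497, 0.503]
ft_force: [-0.7, 3.5, 10.8]
gripper_width: 0.605
```

```bash
python3 -c "
from h import *
where()"
```

```text
t 18.65 pos [612.3 -15.9 137.2] yaw 89.54 xax [ 0.003  0.    -1.   ] q [-1.240e-01  6.070e-01  1.506e+00  1.000e-03  1.026e+00 -1.687e+00] F [-0.7  3.5 10.8] M [0.69 0.13 0.1 ] w 51.7
```

Emit:
{"api": "play_rows", "payload": {
  "fingers": [42, 42, 42, 42],
  "travel": [
    [0, 0, 0],
    [-0.1, 0, 0],
    [-0.1, 0, 0],
    [-0.1, 0, 0]
  ],
  "rot": [
    [-2, 0, 0],
    [-4, 0, 0],
    [-5, 0, 0],
    [-5, 0, 0]
  ]
}}

```text
clock: 18.98
position: [0.6123, -0.0159, 0.1374]
eef_rot: [0.52, -0.479, -0.518, -0.481]
ft_force: [-0.4, 4.5, 13.8]
gripper_width: 0.603
```

```bash
python3 -c "
from h import *
im,d,st=shot('wrist','w14');where();jaryaw(cloud('wrist',d,st),.1,.109)"
```

```text
t 19.03 pos [612.3 -15.9 137.4] yaw 94.41 xax [ 0.003  0.    -1.   ] q [-1.240e-01  6.060e-01  1.506e+00  1.000e-03  1.026e+00 -1.772e+00] F [-1.3  4.  13.9] M [0.69 0.25 0.  ] w 52.0
jar yaw cand [(np.int64(983), np.float64(22.0)), (np.int64(983), np.float64(21.75)), (np.int64(977), np.float64(21.5)), (np.int64(963), np.float64(22.25))] 4502
```

View pics/w14.png

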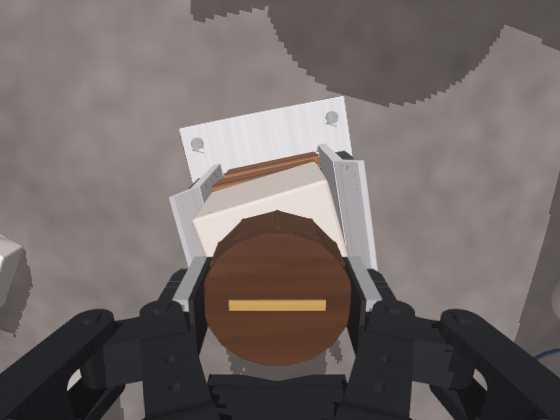

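Emit:
{"api": "play_rows", "payload": {
  "fingers": [42, 42, 42, 42, 42, 42],
  "travel": [
    [0, 0, 0],
    [0, 0, 0],
    [-0.5, 0, 0],
    [-1, 0, 0],
    [-1.5, 0, 0],
    [-1.5, 0, 0]
  ],
  "rot": [
    [-2, 0, 0],
    [-4, 0, 0],
    [-4, 0, 0],
    [-4, 0, 0],
    [-4, 0, 0],
    [-4, 0, 0]
  ]
}}

```text
clock: 19.53
position: [0.6123, -0.0159, 0.1388]
eef_rot: [0.536, -0.461, -0.534, -0.463]
ft_force: [0.4, 3.7, 10.3]
gripper_width: 0.606
```

```bash
python3 -c "
from h import *
where()"
```

```text
t 19.53 pos [612.3 -15.9 138.8] yaw 98.39 xax [ 0.003  0.    -1.   ] q [-1.240e-01  6.050e-01  1.505e+00  1.000e-03  1.029e+00 -1.841e+00] F [ 0.4  3.7 10.3] M [ 0.67  0.06 -0.05] w 51.7
```

Emit:
{"api": "play_rows", "payload": {
  "fingers": [42, 42, 42, 42, 42, 42, 42, 42, 42, 42, 42, 42],
  "travel": [
    [-0.7, 0, 0],
    [-1.5, 0, 0],
    [-2.5, 0, 0],
    [-4, 0, 0],
    [-7, 0, 0],
    [-11, 0, 0],
    [-16, 0, 0],
    [-21, 0, 0],
    [-26, 0, 0],
    [-29, 0, 0],
    [-31, 0, 0],
    [-31, 0, 0]
  ],
  "rot": [
    [0, 0, 0],
    [0, 0, 0],
    [0, 0, 0],
    [0, 0, 0],
    [0, 0, 0],
    [0, 0, 0],
    [0, 0, 0],
    [0, 0, 0],
    [0, 0, 0],
    [0, 0, 0],
    [0, 0, 0],
    [0, 0, 0]
  ]
}}

```text
clock: 20.53
position: [0.6116, -0.0162, 0.1687]
eef_rot: [0.536, -0.462, -0.535, -0.462]
ft_force: [-0.2, 0.2, -0.7]
gripper_width: 0.602
```

Emit:
{"api": "play_rows", "payload": {
  "fingers": [42, 42, 42, 42, 42],
  "travel": [
    [0, 0, 0],
    [0, 0, 0],
    [0, 0, 0],
    [0, 0, 0],
    [0, 0, 0]
  ],
  "rot": [
    [0, 0, 0],
    [0, 0, 0],
    [0, 0, 0],
    [0, 0, 0],
    [0, 0, 0]
  ]
}}

```text
clock: 20.95
position: [0.6113, -0.0162, 0.168]
eef_rot: [-0.535, 0.462, 0.536, 0.462]
ft_force: [-0.2, -0.8, -0.3]
gripper_width: 0.603
```

```bash
python3 - <<'E'
from h import *
im,d,st=shot('wrist','w15');where();shot('scene','s15');shot('side','d15')
W=cloud('wrist',d,st);jaryaw(W,.1,.109);Z=W[...,2]
P=W[(np.hypot(W[...,0]-.612,W[...,1]+.016)<.024)&(Z>.13)&(Z<.18)];print('cap top',np.percentile(P[:,2],[5,50,95]),np.linalg.lstsq(np.c_[P[:,:2]-P[:,:2].mean(0),np.ones(len(P))],P[:,2],rcond=None)[0])
P=W[(np.hypot(W[...,0]-.611,W[...,1]+.016)<.045)&(Z>.095)&(Z<.112)];print('shoulder',np.percentile(P[:,2],[5,50,95]))
a=cv2.imread('pics/s15.png')[150:290,220:360];cv2.imwrite('pics/s15c.png',cv2.resize(a,None,fx=4,fy=4,interpolation=2))
E
```

```text
t 21.0 pos [611.3 -16.2 168. ] yaw 98.45 xax [-0.  0. -1.] q [-0.124  0.568  1.479 -0.     1.094 -1.842] F [ 0.4 -0.2 -0.7] M [ 0.07 -0.01 -0.06] w 51.7
jar yaw cand [(np.int64(731), np.float64(21.5)), (np.int64(717), np.float64(21.25)), (np.int64(715), np.float64(21.75)), (np.int64(714), np.float64(22.0))] 4531
cap top [0.16679253 0.16773816 0.16871821] [-0.00212199 -0.00354878  0.16774593]
shoulder [0.10068173 0.10497983 0.10608472]
```

View pics/w15.png

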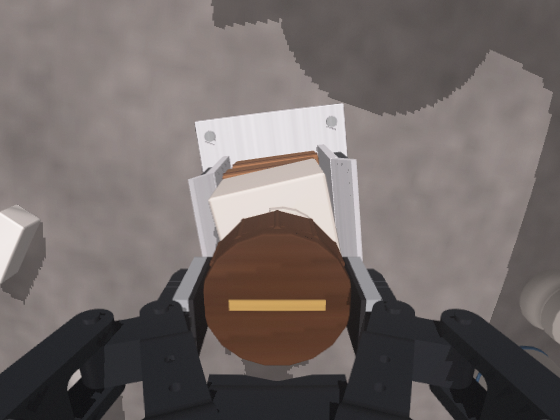

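View pics/s15c.png

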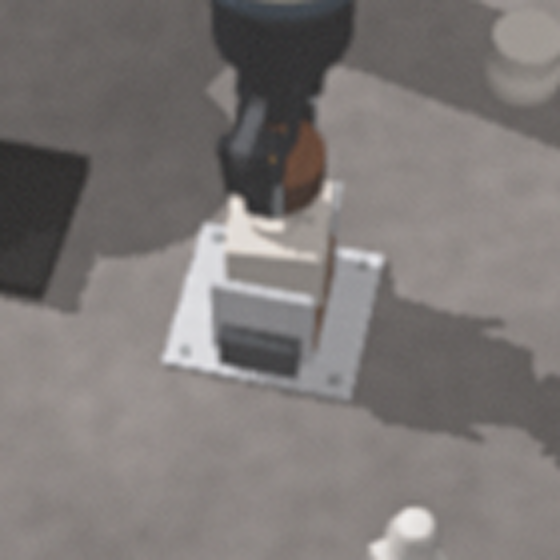

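View pics/s15.png

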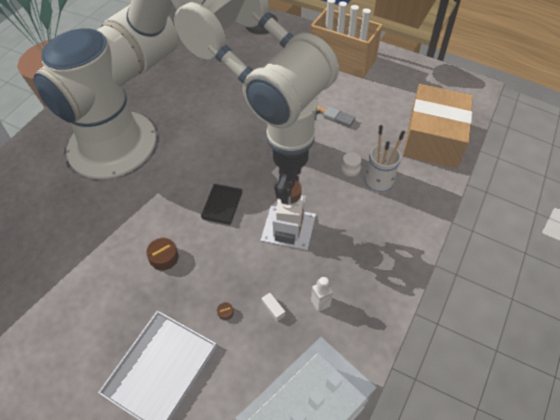

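The cap is held level, its rim about 18 mm above the neck. The jar is seated in the stand and the bystanders have not moved. I'm handing in.

```bash
python3 -c "
from h import *
env.job_done();where()"
```

```text
the job is handed in; nothing more can be done
the job is handed in; nothing more can be done
```

The jar is open in the stand, and I handed the job in at about 21 s with the cap still gripped. I laid the loose case on the one in the stand, set the jar on both and let go of each. I then turned the cap about 76° relative to the jar, short of the 92° stop, and lifted it straight up.

**Last checks:**
- **Cap:** it is level to within about 0.3°, with its rim about 18 mm above the neck. That height comes from depth readings with a roughly 1 mm bias.
- **Threads:** after the turn the seal pushed up with 10–14 N and there was almost no twist torque. Outside force was near zero once the cap was lifted.
- **Jar:** it stands upright with its shoulder at about 106 mm. The twist turned it about 6° against the stand walls, which is the play the stand allows.
- **Cases:** the upper case measured flat and within about 1–1.5 mm of the lower one before the jar went on. I did not measure either case again after that.
- **Bystanders:** in the last scene picture they looked unmoved by eye; I did not re-measure them.

No check failed. The measured arm position did differ from the commanded one by 1–2 mm, so I corrected from the camera before each placing.

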